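Sleeve the pivot pin and hold the offset lever level over it

TASK

Try the brass sleeve on the pin of the blue pivot stand: guide it on, flange down as it stands, push or lower it fully home and let it go. Then take the red offset lever by its balance point (the yellow band on its arm), lift it level, keep it level on the way, and finish still holding it level and still over the stand, with its hub straight above the pin, its far foot above the stand's rest post, and the hub's underside about 4 cm above the pin's tip, touching neither stand nor sleeve. Do not knock the other things on the bench about.

Things in the scene. Friction and masses are not known exactly. Their poses are not given: they have to be found in the camera images.
- sleeve: loose brass sleeve standing upright, 34 mm high: below a flange 30 mm across and 4 mm thick, above it a round body 20 mm across; 15 mm bore right through. Origin: centre of the underside of the flange; z is the bore's axis, up. About 60 g
- lever: loose red lever, 0.5 kg, on its hub and far foot. Hub 48 mm across, 34 high, 24 mm bore through. Arm 14 mm wide along +y to a round foot 22 mm across, 34 high, centred 170 mm from the bore; arm underside 15, top 32 mm above the lever's underside. Origin: bore axis at the underside; z up. The hub is heaviest: centre of mass 49 mm from the bore, at a yellow band 6 mm wide on the arm
- lever_balance (a point): balance point of the lever: middle of the arm's section at the yellow band, in the lever's frame at [0, 49, 23.5] mm. Grip across the arm's 14 mm here, within about 2 cm along the arm
- lever_end (a point): centre of the underside of the lever's far foot, in the lever's frame at [0, 170, 0] mm
- stand: blue pivot stand, fixed to the bench: base plate 70 mm (x) by 240 mm (y) by 12 mm high, from y = -35 to +205 mm. Origin: on the pin's axis at bench level; z up; y points from the pin to the rest post
- pin_seat (a point): top centre of the shoulder at the pin's foot, 25 mm above the bench; the shoulder is 34 mm across there. The flange of a sleeve fully home rests on it
- pin_tip (a point): tip of the upright steel pin, 70 mm above the bench, 45 mm above the seat. The pin is 12 mm across; its top 7 mm is a cone that narrows to 4 mm
- rest_top (a point): top centre of the rest post (24 mm across, black rubber top), 29 mm above the bench, 170 mm from the pin along the stand's y
- tape_roll: black roll of tape, 62 mm across, 19 mm high, origin under its centre. Leave alone
- paste_tin: round yellow-lidded tin, 52 mm across, 19 mm high, origin under its centre. Leave alone
- cap_blue: dark blue capacitor can standing upright, 21 mm across, 34 mm high, origin under its centre. Leave alone
- cooler: black finned heatsink, 30x50x26 mm, origin under its centre. Leave alone

How it is judged (in metres and radians):
On the way, in this order (a step that is already met when the one before it is completed fails the run):
1. the sleeve is guided onto the pin in the fingers, its underside at least 15 mm below the pin's tip (horizontal distance between sleeve and pin_seat below 0.006 m and z of sleeve in the frame of pin_seat below 0.03 m and contact force between sleeve and the fingers above 0.3 N), for 0.05 s.
2. the sleeve is fully home on the pin and let go (horizontal distance between sleeve and pin_seat below 0.004 m and z of sleeve in the frame of pin_seat below 0.004 m and angle between sleeve's own z axis and vertical below 0.08 rad and contact force between sleeve and the fingers below 0.05 N), for 0.2 s.
3. the lever is lifted clear of the bench, level, gripped within 22 mm of its balance point (contact force between lever and the fingers above 1 N and y of the grasp point in the frame of lever between 0.027 and 0.071 m and angle between lever's own z axis and vertical below 0.1 rad and height (world z) of each of lever, lever_end above 0.03 m), for 0.2 s.
At the end, for the whole second after the job is handed in: Gripped within 22 mm of the balance point, lever level within 0.1 rad and still; bore within 15 mm of the pin and foot within 22 mm of the rest seen from above; hub underside 20 to 65 mm above the pin tip, touching neither stand nor sleeve; sleeve home within 4 mm, upright, released (all of step 2 and contact force between lever and the fingers above 1 N and y of the grasp point in the frame of lever between 0.027 and 0.071 m and angle between lever's own z axis and vertical below 0.1 rad and horizontal distance between lever and pin_tip below 0.015 m and horizontal distance between lever_end and rest_top below 0.022 m and z of lever in the frame of pin_tip between 0.02 and 0.065 m and contact force between lever and stand below 0.05 N and contact force between lever and sleeve below 0.05 N and linear speed of lever below 0.03 m/s and angular speed of lever below 0.2 rad/s); the arm keeps its last pose, push and grip.
It fails at once if the lever is tipped more than 0.35 rad out of level (angle between lever's own z axis and vertical above 0.35 rad).
It fails at once if another thing on the bench is pushed more than 30 mm (distance of any of tape_roll, paste_tin, cap_blue, cooler from where it was at the start of the episode above 0.03 m).
It also fails if it takes over 59 s, if anything falls off the work surface, if the arm or the gripper's body presses on something with over 40 N, if the wrist force passes 120 N, or if a joint passes its speed limit or range.

ROBOT

A 7-joint arm with a two-finger parallel gripper is mounted at the origin on a cart in front of the work surface, level with it; the furniture and walls round the work are solid. World frame = base frame: x ahead of the robot, y to its left, z up, the work surface at z = 0. Lengths are in mm, angles in rad, forces in N, time in s.
With the tool pointing down it reaches from about 425 to 1025 mm from the base axis. Payload 9.4 kg.
Tool frame: the origin (TCP) lies on the centre line of the jaws, within the pads' length; the fingertips stand 17 mm ahead of it and the grasp point (between the pads) lies 2 mm behind it (arm.nose_length is the distance from the TCP to the fingertips, in mm); z points along the fingers, y is the line along which they close (so a half turn about z gives the same grasp; the last joint's range is limited). The gripper opens to 93 mm and grips with 3 to 60 N. Pads are 15 mm wide; open, the fingers measure 128 mm over their backs; the gripper's body (75 mm by 188 mm) begins 65 mm behind the grasp point.
Start: joints at [-1.272, 0.599, -0.003, 1.599, 0.002, 0.943, -0.08], TCP at [266.091, 674.403, 235.618] pointing down, gripper open.
Joint ranges: [-2.57, 2.57], [-0.35, 1.97], [-1.29, 1.29], [0.11, 2.56], [-1.05, 4.19], [0.11, 1.86], [-2.63, 2.63]. Speed limits (rad/s): [2.22, 2.22, 3.01, 3.01, 3.14, 3.14, 3.14].

INTERFACE

Orientations are given as a unit quaternion [w, x, y, z].
In Python, from plant import arm gives the robot as it stands.
- The arm moves only by the tool servo_tool, never from a script. Its argument "targets" is a list of rows, each a list of 3 entries, a list of its own where there are three numbers: the shift along the tool's x, y, z in mm, then the turn about the tool's z in rad, then the closure in counts, from 0 (fully open) to 255 (shut). A call has 1 to 10 rows; each row shifts and turns the commanded pose from where the row before left it, along the tool's axes as they then stand; what a row does not reach is not made up. A row lasts 1/8 s, in which the tool goes at most 62.5 mm and 10.7 degrees, less where a joint would pass 70% of its speed; a pose out of reach is approached as far as the arm can. A call with a gripper value outside its range is refused whole. The fingers move at their own pace and stop on an object; "force" is the grip in N (left out, the last holds). Time passes only in rows, so rows that do not move let the fingers close. It gives the time, the measured TCP pose, the force, the opening and the grip force at its end, in the units of the state.
- arm.state(): the state, without advancing time (a new reading comes with each control period).
- arm.camera(name): name is "scene" or "top" or "wrist"; returns (picture, depth): 420x560x3 uint8, red, green, blue; 420x560 float32, mm along the optical axis (not along the pixel's ray), 0 where there is no reading.
- arm.get_calibration(name): a dict with "vfov" (degrees; the focal length in pixels is half the picture's height over the tangent of half this angle, whatever the lens; pixels are square), "cx", "cy" (the principal point, pixels), "k1" (the pictures are not rectified: a ray, as slopes to the right and down, at radius r is drawn at 1 + k1 r^2 times it, then the intrinsics apply), "pose" (4x4, takes a point from camera to world coordinates); the wrist camera has in their place "tool_from_camera" (4x4, takes a point from camera to tool coordinates, whose origin is the TCP and whose axes are the flange's). Camera axes: x right, y up, looking along -z (the intrinsics and any distortion apply to the point x, -y, -z); pixel columns grow to the right and rows downward; lengths in mm; the calibration is good to about 2 mm. A picture is of the moment at which its call begins: read the wrist's pose just before it. get_calibration takes no time and is no camera call.
- arm.job_done(): hands the job in; it is judged then, once.
The state is a dict: "clock": time; "joint_positions": joint angles; "joint_velocities": joint speeds; "tau": joint torques, N m; "ee_pos": TCP position; "ee_rot": TCP orientation; "ft_force": force on the tool from outside, world axes, zero at the start; "ft_torque": the same for the moment, N m; "grip_width": opening from 0.0 (shut) to 1.0 (fully open); "grip_force": force on a finger pad.
Only numpy, scipy, OpenCV 4.12 (cv2) and the standard library are available. Lean on these libraries where they do the work, as an engineer would, in place of code of your own. Each camera call takes 0.05 s, during which the arm holds its last target. There are 200 camera calls.

## Working session

There is one attempt and no reset: what is moved stays moved. The work goes in short steps, Python scripts to look and compute and a tool call to move; the robot and the scene stay as the last step left them, time stands still between calls to the robot, and variables do not carry over. Pictures are saved under pics/ and viewed, at most 10 in all, crops included, and the job is handed in when it is done.

Besides the shell and the picture viewer there is one more tool, called after "Call:" by a JSON object that holds its "api" and its "payload", one argument or row to a line. servo_tool: Moves the arm, as the interface text tells. Its arguments: {"type":"object","properties":{"targets":{"type":"array"},"force":{"type":"number"}},"required":["targets"]}

```bash
mkdir -p pics
cat > h.py <<'E'
import numpy as np, cv2
from scipy.spatial.transform import Rotation as R
from plant import arm
def shot(n,f):
    s=arm.state(); p,d=arm.camera(n); cv2.imwrite(f'pics/{f}.png',p[...,::-1]); np.savez(f'pics/{f}.npz',p=p,d=d,T=pose(n,s)); return p,d,pose(n,s)
def pose(n,s):
    c=arm.get_calibration(n)
    if n!='wrist': return np.array(c['pose'])
    T=np.eye(4); q=s['ee_rot']; T[:3,:3]=R.from_quat([q[1],q[2],q[3],q[0]]).as_matrix(); T[:3,3]=s['ee_pos']
    return T@np.array(c['tool_from_camera'])
def K(n):
    c=arm.get_calibration(n); f=210/np.tan(np.radians(c['vfov']/2))
    return np.array([[f,0,c['cx']],[0,f,c['cy']],[0,0,1]]),np.array([c['k1'],0,0,0,0.])
def rays(n,px):
    k,D=K(n); return cv2.undistortPoints(np.array(px,float).reshape(-1,1,2),k,D).reshape(-1,2)
def at_z(n,T,px,z):
    r=rays(n,px); d=np.c_[r[:,0],-r[:,1],-np.ones(len(r))]@T[:3,:3].T
    o=T[:3,3]; t=(np.asarray(z)-o[2])/d[:,2]; return o+d*t[:,None]
def cloud(n,T,d):
    v,u=np.mgrid[:420,:560]; r=rays(n,np.c_[u.ravel(),v.ravel()]); z=d.ravel()[:,None]
    return (np.c_[r[:,0],-r[:,1],-np.ones(len(r))]*z@T[:3,:3].T+T[:3,3]).reshape(420,560,3)
def tool(v):
    q=arm.state()['ee_rot']; return R.from_quat([q[1],q[2],q[3],q[0]]).inv().apply(v)
E
python3 - <<'E'
from h import *
s=arm.state();print(s['clock'],s['ee_pos'],s['ee_rot'],arm.nose_length)
p,d,T=shot('top','top0');print(T.round(2),K('top'))
p,d,T=shot('scene','sc0')
E
```

```text
0.0 [265.93341481 673.97940299 234.74915355] [-6.53470375e-05  1.86752358e-01  9.82406714e-01 -7.74754786e-04] 17.0
[[ 1.00000e-02  9.90000e-01 -1.30000e-01  3.55240e+02]
 [-1.00000e+00  0.00000e+00 -2.00000e-02 -4.25100e+01]
 [-2.00000e-02  1.30000e-01  9.90000e-01  1.61533e+03]
 [ 0.00000e+00  0.00000e+00  0.00000e+00  1.00000e+00]] (array([[546.66330188,   0.        , 281.3305577 ],
       [  0.        , 546.66330188, 203.65968962],
       [  0.        ,   0.        ,   1.        ]]), array([-0.20209392,  0.        ,  0.        ,  0.        ,  0.        ]))
```

View pics/top0.png

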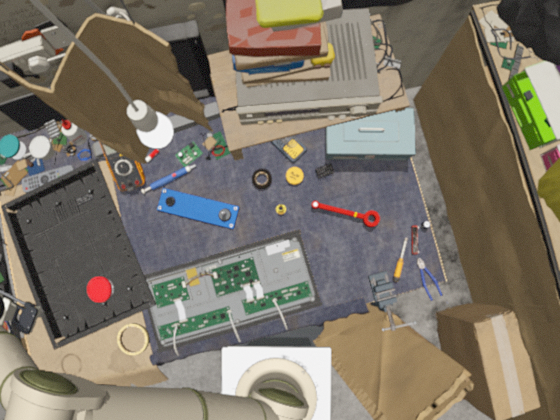

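The top view shows the stand (pin ≈(224,214), rest ≈(170,202)), the sleeve ≈(281,210), and the lever (hub ≈(371,219), foot ≈(315,205)). The tape is at (262,180), the tin at (295,176) and the cooler at (323,170). There is a lamp near (150,130).

Run:
```python
from h import *
a=np.load('pics/top0.npz');p=a['p'][...,::-1]
c=p[150:240,150:400]; cv2.imwrite('pics/c1.png',cv2.resize(c,None,fx=3.2,fy=3.2,interpolation=cv2.INTER_CUBIC))
T=a['T'];
n=['sleeve','pin','rest','hub','foot','tape','tin','cooler','lamp']
px=[(281,210),(224,214),(170,202),(371,219),(315,205),(262,180),(295,176),(323,170),(145,120)]
print(dict(zip(n,at_z('top',T,px,[34,70,29,34,34,19,19,26,200]).round().tolist())))
C=cloud('top',T,a['d'])
print([ (k,C[y,x].round().tolist()) for k,(x,y) in zip(n,px)])
```

```text
{'sleeve': [550.0, -14.0, 34.0], 'pin': [533.0, 148.0, 70.0], 'rest': [573.0, 316.0, 29.0], 'hub': [524.0, -276.0, 34.0], 'foot': [565.0, -113.0, 34.0], 'tape': [641.0, 44.0, 19.0], 'tin': [654.0, -54.0, 19.0], 'cooler': [671.0, -137.0, 26.0], 'lamp': [775.0, 356.0, 200.0]}
[('sleeve', [550.0, -14.0, 33.0]), ('pin', [535.0, 150.0, 55.0]), ('rest', [572.0, 314.0, 35.0]), ('hub', [528.0, -281.0, 1.0]), ('foot', [564.0, -113.0, 39.0]), ('tape', [645.0, 45.0, -1.0]), ('tin', [654.0, -54.0, 17.0]), ('cooler', [675.0, -138.0, 5.0]), ('lamp', [598.0, 188.0, 798.0])]
```

View pics/c1.png

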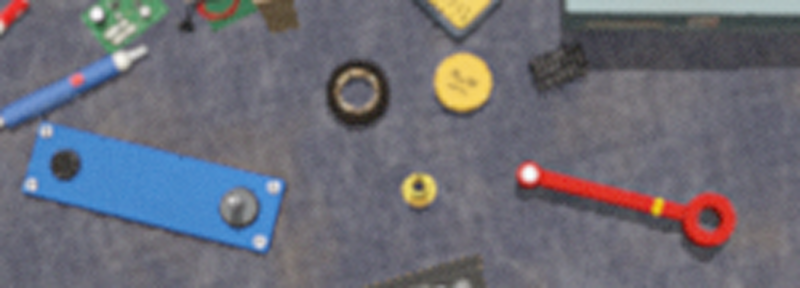

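View pics/sc0.png

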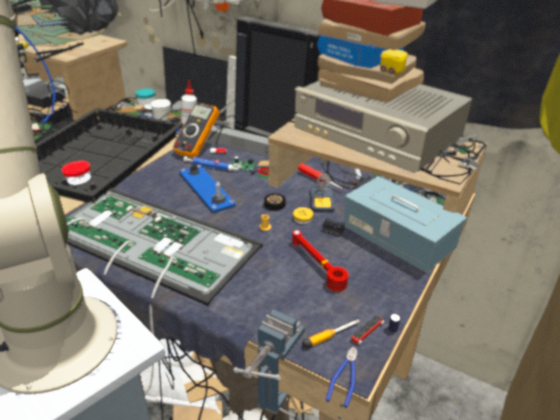

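Run:
```python
from h import *
a=np.load('pics/top0.npz');T=a['T'];C=cloud('top',T,a['d'])
for (x,y) in [(155,130),(145,115),(170,135),(120,80),(90,45),(60,15),(100,60),(190,80),(250,255),(300,245),(230,290),(370,135)]: print((x,y),C[y,x].round())
n=['sleeve','pin','rest','hub','band','foot','chassis1','chassis2']
px=np.array([(418,188),(240,207),(65,164),(709,220),(657,207),(528,175),(480,258),(360,285)])
print(dict(zip(n,at_z('top',T,149.66+px/3.2,[34,65,29,34,32,34,20,20]).round().tolist())))
```

```text
(155, 130) [596. 184. 746.]
(145, 115) [603. 185. 809.]
(170, 135) [600. 170. 697.]
(120, 80) [642. 213. 860.]
(90, 45) [645. 216. 983.]
(60, 15) [929. 480. 536.]
(100, 60) [641. 216. 943.]
(190, 80) [923. 254. 107.]
(250, 255) [419.  77.  10.]
(300, 245) [449. -70.  11.]
(230, 290) [316. 134.  17.]
(370, 135) [ 760. -269.   96.]
{'sleeve': [555.0, -12.0, 34.0], 'pin': [533.0, 147.0, 65.0], 'rest': [576.0, 316.0, 29.0], 'hub': [526.0, -277.0, 34.0], 'band': [538.0, -230.0, 32.0], 'foot': [567.0, -112.0, 34.0], 'chassis1': [492.0, -68.0, 20.0], 'chassis2': [467.0, 41.0, 20.0]}
```

Call:
{"api": "servo_tool", "payload": {
  "targets": [
    [[-42, -40, 4], 0, 100],
    [[-42, -40, 4], 0, 100],
    [[-42, -40, 4], 0, 100],
    [[-42, -40, 4], 0, 100],
    [[-42, -40, 4], 0, 100],
    [[-42, -40, 4], 0, 100],
    [[-42, -40, 4], 0, 100],
    [[-42, -40, 4], 0, 100],
    [[-42, -40, 4], 0, 100],
    [[-42, -40, 4], 0, 100]
  ],
  "force": 20
}}

```text
clock: 1.35
ee_pos: [510.5, 146.5, 195.5]
ee_rot: [-0.0, 0.187, 0.982, 0.0]
ft_force: [0.9, 0.2, 0.2]
grip_width: 0.609
grip_force: 0.0
```

Call:
{"api": "servo_tool", "payload": {
  "targets": [
    [[-40, -40, 0], 0, 100],
    [[0, 0, 0], 0.18, 100],
    [[0, 0, 0], 0.18, 100],
    [[0, 0, 0], 0.18, 100],
    [[0, 0, 0], 0.18, 100],
    [[0, 0, 0], 0.18, 100],
    [[0, 0, 0], 0.18, 100],
    [[0, 0, 0], 0.18, 100],
    [[0, 0, 0], 0.18, 100],
    [[0, 0, 0], 0, 100]
  ]
}}

```text
clock: 2.6
ee_pos: [532.3, 96.5, 195.4]
ee_rot: [0.0, 0.788, 0.616, -0.0]
ft_force: [-0.2, 0.8, 0.7]
grip_width: 0.608
grip_force: 0.0
```

Run:
```python
from h import *
s=arm.state();print(s['clock'],s['ee_pos'],s['ee_rot'],s['joint_positions'],tool([1,0,0]),s['grip_width'])
shot('wrist','w1')
```

```text
2.6 [532.32327066  96.49430364 195.36156784] [ 1.26394082e-04  7.87718850e-01  6.16034787e-01 -3.71599914e-04] [-0.5793937   0.46097705  0.41657402  2.07959663 -0.29785605  0.65788089
 -0.20709103] [ 2.41002006e-01  9.70524522e-01 -4.29706212e-04] 0.6083398418058809
```

View pics/w1.png

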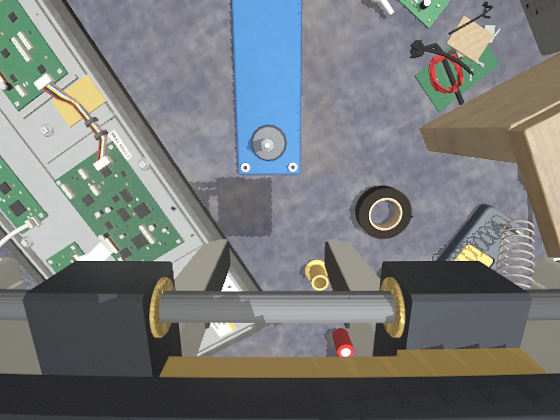

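The wrist view shows the pin on the stand at about (267,145), the sleeve at about (317,275) and the red lever foot at (343,345). I'll enlarge the sleeve and the pin.

Run:
```python
from h import *
a=np.load('pics/w1.npz');p=a['p'][...,::-1]
f=lambda c:cv2.resize(c,(400,400),interpolation=cv2.INTER_CUBIC)
cv2.imwrite('pics/c2.png',np.hstack([f(p[250:300,292:342]),f(p[120:170,242:292])]))
```

```text
(no output)
```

View pics/c2.png

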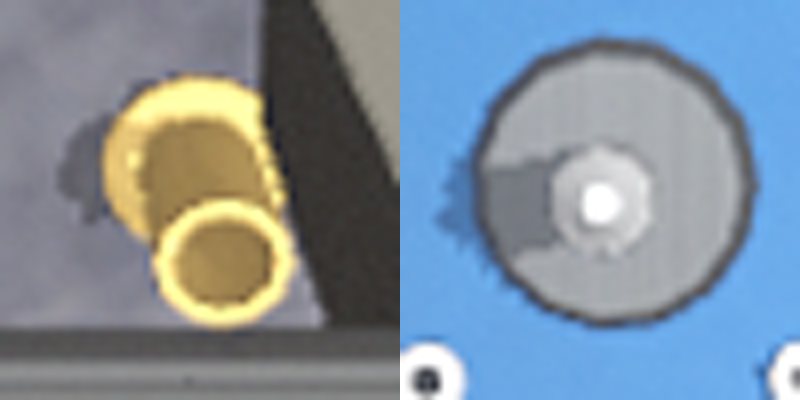

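The sleeve's top ring is centred at (319.5,282.3), the pin tip at (266.5,144.7) and the shoulder at (268.5,142.4).

Run:
```python
from h import *
a=np.load('pics/w1.npz');T=a['T']
P=at_z('wrist',T,[(319.5,282.3),(266.5,144.7),(268.5,142.4)],[34,70,25]);print(P.round(1),T[:3,3].round())
s=arm.state()['ee_pos'];print('to sleeve',tool([*(P[0]-s)[:2],0]).round(1),'sleeve->pin',tool([*(P[1]-P[0])[:2],0]).round(1))
```

```text
[[556.6 -10.2  34. ]
 [537.8 155.4  70. ]
 [538.4 155.6  25. ]] [550. 165. 344.]
to sleeve [-97.8  48.9   0. ] sleeve->pin [ 1.563e+02 -5.770e+01 -1.000e-01]
```

Call:
{"api": "servo_tool", "payload": {
  "targets": [
    [[-49, 24.5, 0], 0, 100],
    [[-49, 24.5, 0], 0, 100],
    [[0, 0, 50], 0, 100],
    [[0, 0, 50], 0, 100],
    [[0, 0, 40], 0, 100],
    [[0, 0, 20], 0, 100],
    [[0, 0, 12], 0, 100],
    [[0, 0, 0], 0, 100]
  ]
}}

```text
clock: 3.65
ee_pos: [556.1, -10.8, 23.3]
ee_rot: [-0.0, 0.788, 0.616, -0.0]
ft_force: [-0.9, -0.2, 1.3]
grip_width: 0.605
grip_force: 0.0
```

Call:
{"api": "servo_tool", "payload": {
  "targets": [
    [[0, 0, 0], 0, 255],
    [[0, 0, 0], 0, 255],
    [[0, 0, 0], 0, 255],
    [[0, 0, 0], 0, 255],
    [[0, 0, 0], 0, 255],
    [[0, 0, 0], 0, 255],
    [[0, 0, 0], 0, 255]
  ]
}}

```text
clock: 4.53
ee_pos: [556.4, -10.6, 23.9]
ee_rot: [0.0, 0.788, 0.615, 0.0]
ft_force: [-0.7, 1.3, 5.7]
grip_width: 0.207
grip_force: 20.0
```

Call:
{"api": "servo_tool", "payload": {
  "targets": [
    [[0, 0, -30], 0, 255],
    [[0, 0, -40], 0, 255],
    [[0, 0, -20], 0, 255],
    [[40, -15, 0], 0, 255],
    [[50, -18, 0], 0, 255],
    [[46, -17, 0], 0, 255],
    [[20, -8, 0], 0, 255],
    [[0, 0, 0], 0, 255],
    [[0, 0, 0], 0, 255]
  ]
}}

```text
clock: 5.65
ee_pos: [537.9, 153.5, 113.6]
ee_rot: [0.0, 0.789, 0.615, -0.0]
ft_force: [-0.0, -0.1, -0.4]
grip_width: 0.213
grip_force: 20.0
```

Run:
```python
from h import *
s=arm.state();print(s['clock'],s['ee_pos'])
p,d,T=shot('wrist','w2');print(T[:3,3])
p=p[...,::-1]
f=lambda c,k:cv2.resize(c,None,fx=k,fy=k,interpolation=cv2.INTER_CUBIC)
cv2.imwrite('pics/c3.png',f(p[230:350,200:360],5))
k,D=K('wrist');Ti=np.linalg.inv(T)
for q in [[538,155.4,70],[*s['ee_pos'][:2],s['ee_pos'][2]+10.4],[*s['ee_pos'][:2],s['ee_pos'][2]-23.6]]:
    c=Ti[:3,:3]@q+Ti[:3,3];print(cv2.projectPoints(np.array([[c[0],-c[1],-c[2]]]),np.zeros(3),np.zeros(3),k,D)[0].ravel())
```

```text
5.65 [537.90880433 153.45921376 113.59052986]
[555.56438182 221.84370479 262.3882198 ]
[275.67117436 235.06060997]
[276.0360117  274.43603119]
[276.17764279 248.89227694]
```

View pics/c3.png

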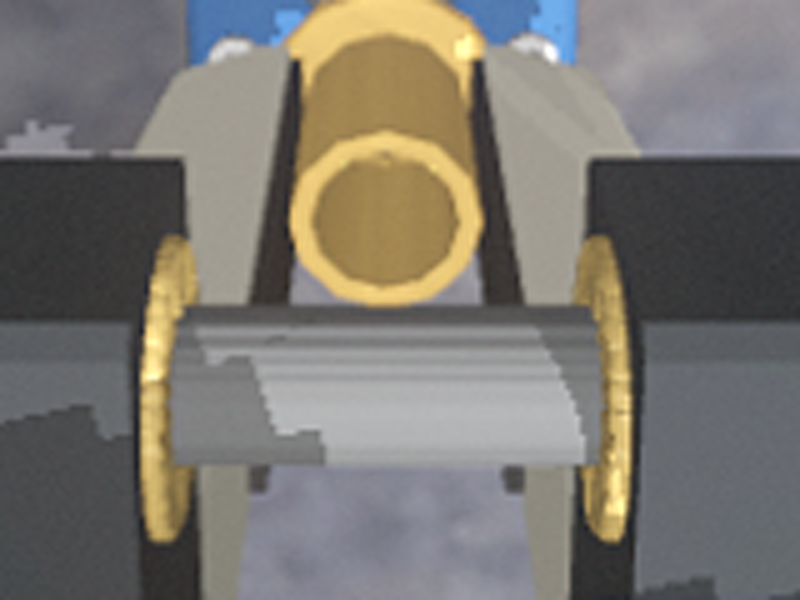

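The sleeve's top ring is at about (277.3,273.7), within 0.6 mm of the tool axis, and the flange is level. I'll correct about 2 mm and lower it.

Call:
{"api": "servo_tool", "payload": {
  "targets": [
    [[1.7, -1, 0], 0, 255],
    [[0, 0, 10], 0, 255],
    [[0, 0, 8], 0, 255],
    [[0, 0, 4], 0, 255],
    [[0, 0, 4], 0, 255],
    [[0, 0, 4], 0, 255],
    [[0, 0, 0], 0, 255]
  ]
}}

```text
clock: 6.58
ee_pos: [537.2, 156.6, 83.4]
ee_rot: [-0.0, 0.788, 0.615, -0.0]
ft_force: [-0.2, 0.3, -0.9]
grip_width: 0.214
grip_force: 20.0
```

Call:
{"api": "servo_tool", "payload": {
  "targets": [
    [[0, 0, 6], 0, 255],
    [[0, 0, 6], 0, 255],
    [[0, 0, 6], 0, 255],
    [[0, 0, 6], 0, 255],
    [[0, 0, 4], 0, 255],
    [[0, 0, 0], 0, 255]
  ]
}}

```text
clock: 7.32
ee_pos: [537.2, 156.5, 55.3]
ee_rot: [-0.0, 0.788, 0.615, -0.0]
ft_force: [0.7, -0.1, 0.2]
grip_width: 0.21
grip_force: 20.0
```

Call:
{"api": "servo_tool", "payload": {
  "targets": [
    [[0, 0, 3], 0, 255],
    [[0, 0, 2], 0, 255],
    [[0, 0, 1.5], 0, 255],
    [[0, 0, 1], 0, 255],
    [[0, 0, 0], 0, 255],
    [[0, 0, 0], 0, 255]
  ]
}}

```text
clock: 8.07
ee_pos: [537.3, 156.7, 48.9]
ee_rot: [-0.0, 0.788, 0.615, 0.0]
ft_force: [-1.8, -0.1, 9.2]
grip_width: 0.208
grip_force: 20.0
```

The 9 N contact at the expected height means the sleeve is seated, so I'll release it and lift.

Call:
{"api": "servo_tool", "payload": {
  "targets": [
    [[0, 0, 0], 0, 100],
    [[0, 0, 0], 0, 100],
    [[0, 0, 0], 0, 100],
    [[0, 0, 0], 0, 100],
    [[0, 0, -20], 0, 100],
    [[0, 0, -40], 0, 100],
    [[0, 0, -50], 0, 100],
    [[0, 0, -20], 0, 100],
    [[-60, 0, 0], 0, 100],
    [[0, 0, 0], 0, 100]
  ]
}}

```text
clock: 9.32
ee_pos: [521.6, 94.5, 178.8]
ee_rot: [0.0, 0.79, 0.613, -0.0]
ft_force: [0.8, 0.2, 0.1]
grip_width: 0.609
grip_force: 0.0
```

Run:
```python
from h import *
s=arm.state();print(s['clock'],s['ee_pos'])
p,d,T=shot('wrist','w3');k,D=K('wrist');Ti=np.linalg.inv(T)
c=Ti[:3,:3]@[538,155.4,59]+Ti[:3,3];u,v=cv2.projectPoints(np.array([[c[0],-c[1],-c[2]]]),np.zeros(3),np.zeros(3),k,D)[0].ravel().astype(int);print(u,v)
cv2.imwrite('pics/c4.png',cv2.resize(p[v-60:v+60,u-80:u+80,::-1],None,fx=4,fy=4,interpolation=cv2.INTER_CUBIC))
```

```text
9.325 [521.59165615  94.45735359 178.79293272]
277 139
```

View pics/c4.png

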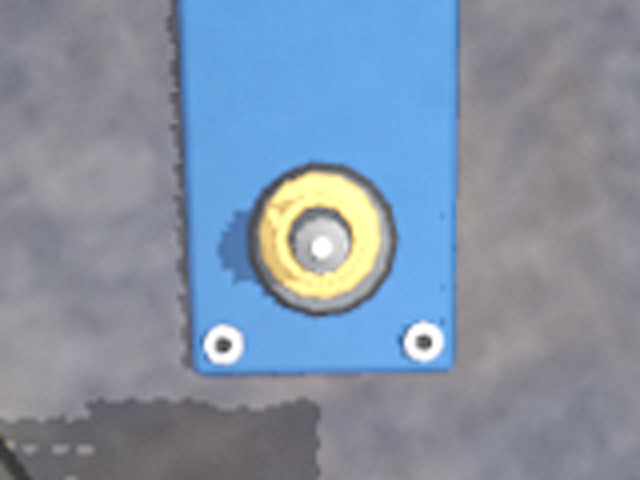

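The sleeve's flange sits concentric on the shoulder and the pin tip shows through the bore, so it is home. Next is the lever.

Call:
{"api": "servo_tool", "payload": {
  "targets": [
    [[-40, 10, 0], 0, 100],
    [[-54, 13, 0], 0, 100],
    [[-54, 13, 0], 0, 100],
    [[-54, 13, 0], 0, 100],
    [[-54, 13, 0], 0, 100],
    [[-54, 13, 0], 0, 100],
    [[-40, 10, 0], 0, 100],
    [[-10, 4, 0], 0, 100],
    [[0, 0, 0], 0, 100]
  ]
}}

```text
clock: 10.5
ee_pos: [522.2, -271.9, 177.7]
ee_rot: [-0.0, 0.788, 0.615, 0.0]
ft_force: [0.4, -0.5, 0.4]
grip_width: 0.611
grip_force: 0.0
```

Run:
```python
from h import *
s=arm.state();print(s['clock'],s['ee_pos'])
shot('wrist','w4')
```

```text
10.5 [ 522.18565128 -271.92614371  177.67349717]
```

View pics/w4.png

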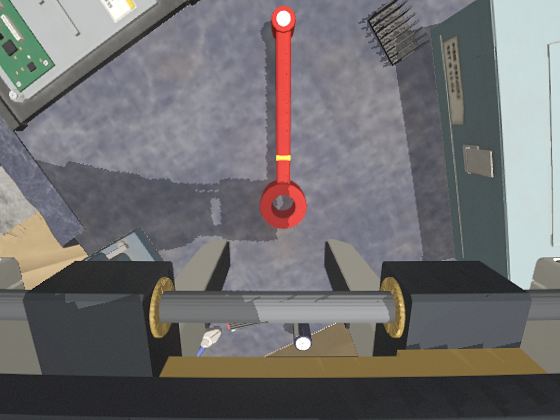

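The lever lies along the tool's x axis: hub (283,205), band (283.5,157.5), foot (284,19). The path to it is clear.

Run:
```python
from h import *
a=np.load('pics/w4.npz');T=a['T']
P=at_z('wrist',T,[(283,205),(283.5,157.5),(284,19)],[34,32,34]);print(P.round(1))
l=P[2]-P[0];print(np.hypot(*l[:2]),np.hypot(*(P[1]-P[0])[:2]),np.degrees(np.arctan2(l[1],l[0])))
s=arm.state()['ee_pos'];print('band',tool([*(P[1]-s)[:2],0]).round(1),'lever dir',tool(l/170).round(3))
```

```text
[[ 528.1 -275.1   34. ]
 [ 539.9 -229.4   32. ]
 [ 568.9 -112.7   34. ]]
167.48735281119005 47.150319121191345 75.89095831501905
band [44.5  7.1  0. ] lever dir [0.985 0.002 0.001]
```

Call:
{"api": "servo_tool", "payload": {
  "targets": [
    [[45, 7, 0], 0, 100],
    [[0, 0, 50], 0, 100],
    [[0, 0, 50], 0, 100],
    [[0, 0, 35], 0, 100],
    [[0, 0, 14], 0, 100],
    [[0, 0, 6], 0, 100],
    [[0, 0, 0], 0, 100]
  ],
  "force": 45
}}

```text
clock: 11.42
ee_pos: [540.0, -230.2, 23.9]
ee_rot: [0.0, 0.788, 0.616, 0.0]
ft_force: [0.1, -0.3, 0.2]
grip_width: 0.605
grip_force: 0.0
```

Call:
{"api": "servo_tool", "payload": {
  "targets": [
    [[0, 0, 0], 0, 255],
    [[0, 0, 0], 0, 255],
    [[0, 0, 0], 0, 255],
    [[0, 0, 0], 0, 255],
    [[0, 0, 0], 0, 255],
    [[0, 0, 0], 0, 255],
    [[0, 0, 0], 0, 255]
  ]
}}

```text
clock: 12.3
ee_pos: [539.4, -230.4, 23.2]
ee_rot: [-0.0, 0.788, 0.615, -0.0]
ft_force: [-1.6, 0.8, 2.9]
grip_width: 0.145
grip_force: 45.0
```

Call:
{"api": "servo_tool", "payload": {
  "targets": [
    [[0, 0, -4], 0, 255],
    [[0, 0, -10], 0, 255],
    [[0, 0, -16], 0, 255],
    [[0, 0, -22], 0, 255],
    [[0, 0, -22], 0, 255],
    [[0, 0, -20], 0, 255],
    [[0, 0, -12], 0, 255],
    [[0, 0, -6], 0, 255],
    [[0, 0, 0], 0, 255],
    [[0, 0, 0], 0, 255]
  ]
}}

```text
clock: 13.55
ee_pos: [539.2, -230.3, 134.6]
ee_rot: [-0.0, 0.788, 0.615, -0.0]
ft_force: [0.1, 0.7, -4.2]
grip_width: 0.148
grip_force: 45.0
```

Run:
```python
from h import *
s=arm.state();print(s['clock'],s['ee_pos'],s['ft_force'],s['ft_torque'])
p,d,T=shot('wrist','w5');C=cloud('wrist',T,d)
# red points seen by depth: height along arm
m=(p[...,0]>150)&(p[...,1]<80)&(p[...,2]<80)&(C[...,2]>60)&(d>0)
X=(C[m]-s['ee_pos']); x=X@(R.from_quat(np.r_[s['ee_rot'][1:],s['ee_rot'][0]]).as_matrix()); 
for a in range(-60,140,20):
    k=(x[:,0]>a)&(x[:,0]<a+20)
    if k.sum()>5: print(a,k.sum(),np.percentile(x[k],[50],axis=0).round(1), np.percentile(X[k,2],90).round(1))
```

```text
13.55 [ 539.18859032 -230.30332818  134.59855662] [ 0.14730165  0.7111287  -4.23423558] [-0.10475628  0.05459955  0.02151574]
-60 24 [[-43.9 -10.2  -9.5]] 10.3
-40 497 [[-33.   -0.1 -10.5]] 11.2
-20 373 [[-5.7  0.5 -8.4]] 9.1
0 728 [[12.1  0.5 -8.4]] 9.1
20 743 [[27.8 -0.5 -8.3]] 9.2
40 420 [[49.4 -3.8 -7.9]] 8.8
60 634 [[71.8 -1.7 -8.1]] 9.1
80 750 [[88.8 -1.9 -8.1]] 9.1
100 648 [[109.5  -2.4  -8.4]] 10.5
120 65 [[121.6  -7.5 -10.2]] 11.2
```

View pics/w5.png

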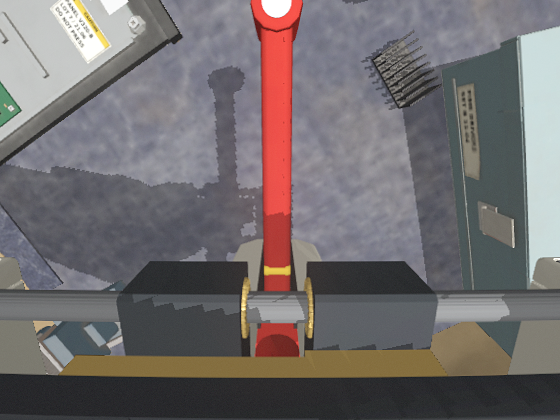

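The lever is held level at the yellow band (band at (277,270), foot at (276,7)), with its underside at about 111 mm. I'll carry it over.

Call:
{"api": "servo_tool", "payload": {
  "targets": [
    [[15, -3.5, 0], 0, 255],
    [[30, -7, 0], 0, 255],
    [[45, -10, 0], 0, 255],
    [[50, -11, 0], 0, 255],
    [[50, -11, 0], 0, 255],
    [[50, -11, 0], 0, 255],
    [[50, -11, 0], 0, 255],
    [[45, -10, 0], 0, 255],
    [[30, -7, 0], 0, 255],
    [[20, -5, 0], 0, 255]
  ]
}}

```text
clock: 14.85
ee_pos: [548.0, 166.7, 134.7]
ee_rot: [-0.0, 0.787, 0.616, -0.0]
ft_force: [-0.4, -0.2, -4.1]
grip_width: 0.146
grip_force: 45.0
```

Call:
{"api": "servo_tool", "payload": {
  "targets": [
    [[15, -4, 0], 0, 255],
    [[13, -3, 0], 0, 255],
    [[8, -1.5, 0], 0, 255],
    [[0, 0, 0], 0, 255],
    [[0, 0, 0], 0, 255],
    [[0, 0, 0], 0, 255]
  ]
}}

```text
clock: 15.6
ee_pos: [549.5, 200.2, 135.2]
ee_rot: [0.0, 0.789, 0.615, -0.0]
ft_force: [0.5, 0.3, -3.7]
grip_width: 0.147
grip_force: 45.0
```

Run:
```python
from h import *
s=arm.state();print(s['clock'],s['ee_pos'],s['ee_rot'],s['grip_force'])
shot('wrist','w6');p,d,T=shot('scene','sc6');p2,_,_=shot('top','top6')
w=cv2.imread('pics/w6.png')
cv2.imwrite('pics/c6.png',np.hstack([cv2.resize(w,(400,300)),cv2.resize(p2[150:240,150:270,::-1],(400,300),interpolation=cv2.INTER_CUBIC)]))
```

```text
15.6 [549.50513665 200.2435147  135.18724792] [ 1.12594325e-04  7.88522353e-01  6.15006083e-01 -6.41803342e-05] 44.996734857559204
```

View pics/c6.png

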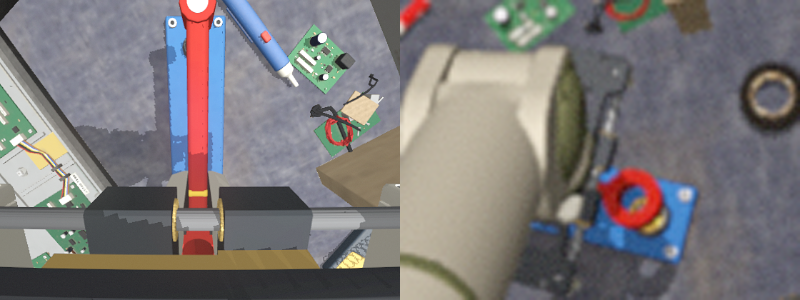

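The lever sits over the stand, with the far-end screws at about (241,31) and (305,31) and the foot at about (277,10). In the top view the hub is at about (219.6,209). I'll check the numbers.

Run:
```python
from h import *
T=np.load('pics/w6.npz')['T'];pin=np.array([538,155.4])
P=at_z('wrist',T,[(241,31),(305,31),(277,10)],[13,13,145]);print(P.round(1))
m=P[:2].mean(0)[:2]-pin;u=m/np.linalg.norm(m);print('stand len',np.linalg.norm(m),'ang',np.degrees(np.arctan2(*u[::-1])))
rest=pin+170*u; f=P[2,:2];s=arm.state()['ee_pos'][:2];g=(f-s)/np.linalg.norm(f-s)
print('rest',rest,'foot',f,'foot err',f-rest,'hub',f-170*g,'hub err',f-170*g-pin)
T=pose('top',None);P=at_z('top',T,[(219.6,209.1),(224.7,214.4)],[145,67]);print('top hub-pin',(P[0]-P[1]).round(1))
```

```text
[[558.2 352.7  13. ]
 [608.8 339.9  13. ]
 [579.1 315.7 145. ]]
stand len 196.22520147492412 ang 76.5974005162041
rest [577.4046464  320.77011169] foot [579.08061701 315.65547848] foot err [ 1.67597061 -5.11463321] hub [536.70296921 151.02214356] hub err [-1.29703079 -4.37785644]
top hub-pin [ 5.5  4.7 78. ]
```

```bash
python3 -c "
from plant import arm
s=arm.state();print(s['ee_pos'],s['grip_force'],max(map(abs,s['joint_velocities'])));print(arm.job_done())"
```

```text
[549.47488619 200.63988771 135.18884447] 44.99675989151001 0.0025003803685449697
the job is handed in; nothing more can be done
None
```

I've handed the job in: the sleeve is home on the pin and released, and the lever is held level and still about 41 mm above the pin tip, with hub and foot measured within about 7 mm of the pin and rest post; the hand-in gave no verdict.

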